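# Take the depth of a thrown cup

### The arm

A 7-joint arm with a two-finger parallel gripper is mounted at the origin on the work surface. World frame = base frame: x ahead of the robot, y to its left, z up, the work surface at z = 0. Lengths are in m, angles in rad, forces in N, time in s.
With the tool pointing down it reaches from about 0.425 to 0.875 m from the base axis. Payload 4.7 kg.
Tool frame: the origin (TCP) lies between the finger pads; the fingertips stand 8 mm ahead of it and the grasp point (between the pads) lies 11 mm behind it; z points along the fingers, y is the line along which they close (so a half turn about z gives the same grasp; the last joint's range is limited). The gripper opens to 85 mm and grips with 20 to 120 N. Pads are 22 mm wide; open, the fingers measure 114 mm over their backs; the gripper's body (76 mm by 85 mm) begins 54 mm behind the grasp point. The pads swing forward as they close: fully open they stand 13 mm farther back than shut.
Start: joints at [1.186, 0.321, -0.07, 1.45, 0.023, 1.371, -0.057], TCP at [0.252, -0.599, 0.239] pointing down, gripper open.
Joint ranges: [-2.86, 2.86], [-0.3, 2.09], [-1.38, 1.24], [0.06, 2.45], [-1.56, 4.7], [0.09, 2.05], [-2.69, 2.69]. Speed limits (rad/s): [2.57, 2.57, 3.14, 3.14, 3.14, 3.14, 3.14].

### API

Orientations are given as a unit quaternion [w, x, y, z].
In Python, from workcell import sensors, viewer, robot gives the robot as it stands.
- The arm moves only by the shell command python3 -m creep 'ROWS' [FORCE]. ROWS is a JSON object of lists of equal length, an entry for each row: "offset": the shift along the tool's x, y, z in mm, a list of three; "delta_rot": the turn, a rotation vector about the tool's x, y, z in rad, a list of three; "hand": the opening, from 0 (shut) to 1 (fully open). A call has 1 to 12 rows; each row shifts and turns the commanded pose from where the row before left it, along the tool's axes as they then stand; what a row does not reach is not made up. A row lasts 1/10 s, in which the tool goes at most 50 mm and 8.59 degrees, less where a joint would pass 70% of its speed; a pose out of reach is approached as far as the arm can. A call is refused whole if a number of a shift passes 50 or a number of a turn 0.15, either way. A call with a gripper value outside its range is refused whole. The fingers move at their own pace and stop on an object; FORCE is the grip in N (left out, the last holds). Time passes only in rows, so rows that do not move let the fingers close. It gives the time, the measured TCP pose, the force, the opening and the grip force at its end, in the units of the state.
- sensors.observe(): the state, without advancing time (a new reading comes with each control period).
- viewer.read_camera(name): name is "scene" or "side" or "wrist"; returns a dict with "pixels" (480x640x3 uint8, red, green, blue), "intrinsics" (3x3 intrinsics, pixels), "extrinsics" (4x4, takes a point from camera to world coordinates). Camera axes: x right, y up, looking along -z (the intrinsics and any distortion apply to the point x, -y, -z); pixel columns grow to the right and rows downward; lengths in m; the calibration is good to about 2 mm. A picture is of the moment at which its call begins. There is no depth.
- robot.close_job(): hands the job in; it is judged then, once.
The state is a dict: "time": time; "joint_pos": joint angles; "qvel": joint speeds; "effort": joint torques, N m; "position": TCP position; "orientation": TCP orientation; "wrist_force": force on the tool from outside, world axes, zero at the start; "moment": the same for the moment, N m; "gripper_width": finger opening in m; "gripper_force": force on a finger pad.
Only numpy, scipy, OpenCV 4.12 (cv2) and the standard library are available. Lean on these libraries where they do the work, as an engineer would, in place of code of your own. Each camera call takes 0.05 s, during which the arm holds its last target. There are 200 camera calls.

### The job

Take the inside depth of the tumbler that stands on the banding wheel: lift the depth gauge out of the tool block, lower its blade upright into the middle of that tumbler until the crossbar lies on the rim and the blade's tip has come to rest on the floor inside, pressing only gently because the clay is no more than leather-hard. Then draw the gauge straight out and stand it back in its slot in the tool block, with the crossbar still exactly where the tumbler set it. Leave the tumblers and everything else where they stand.

Things in the scene. Friction and masses are not known exactly. Their poses are not given: they have to be found in the camera images.
- gauge: wooden depth gauge standing upright in the tool block: flat bamboo blade 14 mm wide (gauge y), 6 mm thick (x), with a brown handle block 18 mm thick (x) and 28 mm wide (y) from 110 to 166 mm above the tip; a crossbar slides on the blade; 0.1 kg in all. Origin: centre of the blade's lower end (the tip); z up the blade to the handle. It may lean a few degrees in its slot
- handle (a point): point in the middle of the gauge's handle, 140 mm above the blade's tip: the place to grip, across the 18 mm thickness (gauge x)
- blade_tip (a point): centre of the blade's lower end
- crossbar (a joint): where the crossbar sits on the blade, in m: its underside is 40 mm plus this value above the blade's tip (value = measured depth less 40 mm). It slides stiffly: it stays where it is put and moves only when pushed with about 3.5 N. At the start it is between 0 and 15 mm, too low for every tumbler; it can go up to 48 mm
- bar_underside (a point): middle of the crossbar's flat underside, on the blade's axis. The bar is 128 mm long (gauge y), 12 mm wide (x) and 11 mm high; its hub, 22 mm (x) by 28 mm (y) and 16 mm high, is flush with it below
- tool_block: dark wooden block, 190 mm long (its x), 56 mm deep (its y), 50 mm high, fixed. In the middle of its top is the gauge's slot, 9 mm (block x) by 18 mm (block y) and 34 mm deep, with a flat bottom 16 mm above the table; 66 mm to either side of it a short trimming tool stands in a round hole. Origin: centre of the underside, z up. The gauge stands with its x along the block's x
- slot_mouth (a point): centre of the gauge slot's mouth, on the block's top face
- banding_wheel: round aluminium turntable, 190 mm in diameter, top face 40 mm above the table, on a dark foot; fixed, it does not turn. Origin: centre of the underside on the table, z up
- cup_a: thrown, untrimmed tumbler of grey leather-hard clay: round, 85 mm tall, 66 mm across at the foot, 82 mm at the rim, wall 5 mm, open top; 0.32 kg, loose. Origin: centre of the underside, z up. The three look alike, but the flat floors inside differ in thickness (4 to 20 mm, unmarked): the depth must be felt. Which one is on the banding wheel changes from start to start
- cup_b: as cup_a
- cup_c: as cup_a
- ware_board: pale wooden board 320 x 150 mm on two battens, top 40 mm above the table, fixed; the other two tumblers stand on it. Origin: centre of the underside
- loop_tool: trimming tool with a wire loop, standing in the tool block, its top 113 mm above the table; bystander. Origin: centre of its lower end
- trim_tool: trimming tool with a triangular wire, standing in the tool block, its top 114 mm above the table; bystander. Origin: centre of its lower end
- sponge: round yellow sponge, 76 mm across, 36 mm high; bystander. Origin: centre of the underside
- wood_rib: flat pale wooden throwing rib, about 50 x 115 x 7 mm; bystander. Origin: on the underside
- slip_bowl: small white bowl, 100 mm across, 50 mm high; bystander. Origin: centre of the underside
- turning_chuck: hollow terracotta trimming chuck, 72 mm across, 70 mm high; bystander. Origin: centre of the underside

How it is judged:
By the outcome, as a careful person would: the job done as asked, in the order asked, and still so for the second after the job is handed in, with the robot touching nothing.
It also fails if it takes over 64 s, if anything falls off the work surface, if the arm or the gripper's body presses on something with over 40 N, if the wrist force passes 120 N, or if a joint passes its speed limit or range.

## Working session

There is one attempt and no reset: what is moved stays moved. The work goes in short steps, Python scripts to look and compute and a shell command to move; the robot and the scene stay as the last step left them, time stands still between calls to the robot, and variables do not carry over. Pictures are saved under pics/ and viewed, at most 10 in all, crops included, and the job is handed in when it is done.

```bash
ls; mkdir -p pics; python3 - <<'E'
from workcell import sensors,viewer
import cv2,numpy as np
s=sensors.observe()
for k in s: print(k,np.round(s[k],4))
ims=[]
for n in ["scene","side"]:
    c=viewer.read_camera(n); np.savez(f"pics/{n}0.npz",**{k:c[k] for k in("pixels","intrinsics","extrinsics")})
    cv2.imwrite(f"pics/{n}0.png",c["pixels"][:,:,::-1]); print(n,np.round(c["intrinsics"],1).tolist(),np.round(c["extrinsics"],3).tolist(),[k for k in c])
E
```

```text
pics
time 0.0
joint_pos [ 1.1861  0.3218 -0.0701  1.4517  0.0226  1.3708 -0.0569]
qvel [-0.0014  0.001  -0.0008 -0.0014 -0.0009 -0.0004 -0.0018]
effort [ 6.00000e-04 -4.93582e+01 -3.81900e-01 -3.14340e+01  1.32000e-02
  1.15000e-02 -0.00000e+00]
position [ 0.2522 -0.5985  0.2382]
orientation [-9.000e-04  9.802e-01  1.981e-01 -2.000e-04]
wrist_force [-0.2314  0.2578 -0.2246]
moment [0.0237 0.0276 0.0199]
gripper_force 0.0
gripper_width 0.0853
scene [[462.1, 0.0, 315.5], [0.0, 462.1, 241.7], [0.0, 0.0, 1.0]] [[0.872, -0.303, 0.384, 1.011], [0.489, 0.544, -0.682, -0.768], [-0.002, 0.783, 0.622, 0.798], [0.0, 0.0, 0.0, 1.0]] ['pixels', 'intrinsics', 'extrinsics']
side [[488.1, 0.0, 323.9], [0.0, 488.1, 244.7], [0.0, 0.0, 1.0]] [[-0.877, 0.291, -0.383, 0.137], [-0.48, -0.491, 0.727, 0.859], [0.023, 0.821, 0.571, 0.803], [0.0, 0.0, 0.0, 1.0]] ['pixels', 'intrinsics', 'extrinsics']
```

View pics/scene0.png

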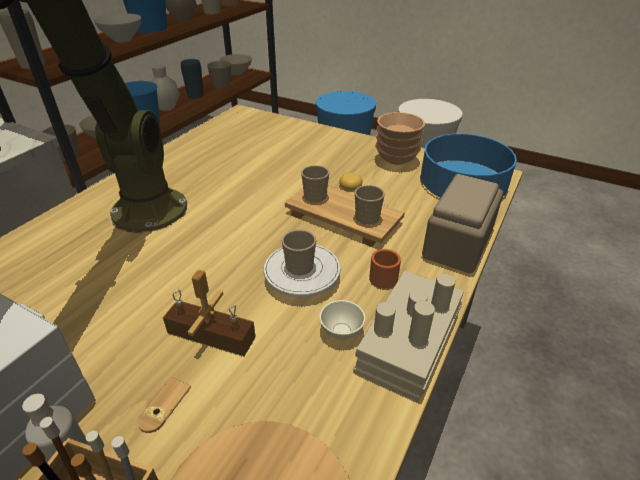

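View pics/side0.png

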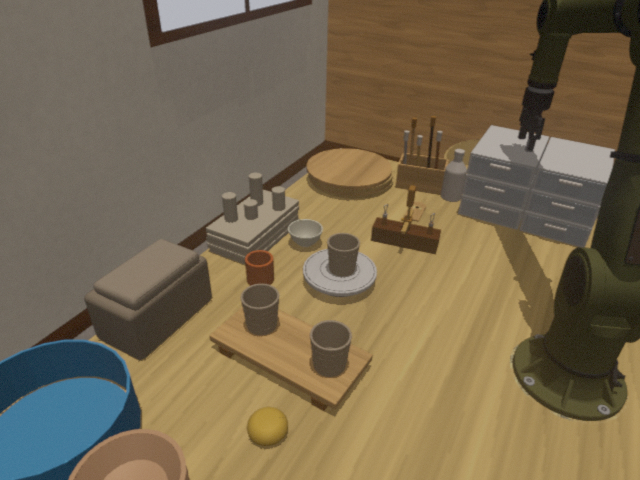

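```bash
cat > h.py <<'E'
import numpy as np,cv2
from workcell import sensors,viewer
from scipy.spatial.transform import Rotation as R
def load(n): return dict(np.load(f"pics/{n}.npz"))
def grab(n,tag):
    c=viewer.read_camera(n); d={k:np.array(c[k]) for k in("pixels","intrinsics","extrinsics")}
    np.savez(f"pics/{tag}.npz",**d); return d
def ray(c,uv):
    K,E=c["intrinsics"],c["extrinsics"]; uv=np.atleast_2d(np.float64(uv))
    d=np.c_[(uv[:,0]-K[0,2])/K[0,0],-(uv[:,1]-K[1,2])/K[1,1],-np.ones(len(uv))]
    return E[:3,3],d@E[:3,:3].T
def plane(c,uv,z):
    o,d=ray(c,uv); return o+d*((z-o[2])/d[:,2])[:,None]
def cross(c1,u1,c2,u2):
    o1,d1=ray(c1,u1);o2,d2=ray(c2,u2);d1,d2=d1[0],d2[0]
    s=np.linalg.lstsq(np.c_[d1,-d2],o2-o1,rcond=None)[0]
    p,q=o1+s[0]*d1,o2+s[1]*d2; return (p+q)/2,np.linalg.norm(p-q)
def proj(c,P):
    K,E=c["intrinsics"],c["extrinsics"]; p=(np.atleast_2d(P)-E[:3,3])@E[:3,:3]
    return np.c_[K[0,0]*p[:,0]/-p[:,2]+K[0,2],K[1,1]*-p[:,1]/-p[:,2]+K[1,2]]
def tcp():
    s=sensors.observe(); q=s["orientation"]; return np.array(s["position"]),R.from_quat([q[1],q[2],q[3],q[0]]).as_matrix(),s
E
python3 - <<'E'
from h import *
a=load("scene0")["pixels"];b=load("side0")["pixels"]
t=[]
for im,x,y in[(a,160,265),(a,254,228),(b,360,182),(b,293,225)]:
    p=cv2.resize(im[y:y+75 if 0 else y+90,x:x+100],None,fx=4,fy=3.3333 if 0 else 4,interpolation=cv2.INTER_NEAREST)[:,:,::-1].copy()
    p=cv2.resize(p,(400,300),interpolation=cv2.INTER_AREA)
    for k in range(0,100,10):
        cv2.putText(p,str(x+k),(k*4,8),0,.3,(0,255,0)); 
        if k<90: cv2.putText(p,str(y+k),(0,int(k*300/90)+8),0,.3,(0,255,255))
    t.append(p)
cv2.imwrite("pics/m.png",np.vstack([np.hstack(t[:2]),np.hstack(t[2:])]))
hs=cv2.cvtColor(a,cv2.COLOR_RGB2HSV);hb=cv2.cvtColor(b,cv2.COLOR_RGB2HSV)
for n,h,pts in(("a",hs,[(180,325),(200,285),(185,318),(300,262),(275,270),(299,240),(210,318)]),("b",hb,[(400,238),(411,196),(343,260),(315,268),(343,243)])):
    print(n,[(p,h[p[1],p[0]].tolist()) for p in pts])
E
```

```text
a [((180, 325), [15, 144, 55]), ((200, 285), [16, 148, 74]), ((185, 318), [13, 164, 81]), ((300, 262), [21, 77, 76]), ((275, 270), [23, 24, 211]), ((299, 240), [20, 82, 84]), ((210, 318), [20, 139, 64])]
b [((400, 238), [15, 143, 64]), ((411, 196), [18, 155, 79]), ((343, 260), [17, 72, 82]), ((315, 268), [18, 23, 167]), ((343, 243), [16, 76, 91])]
```

View pics/m.png

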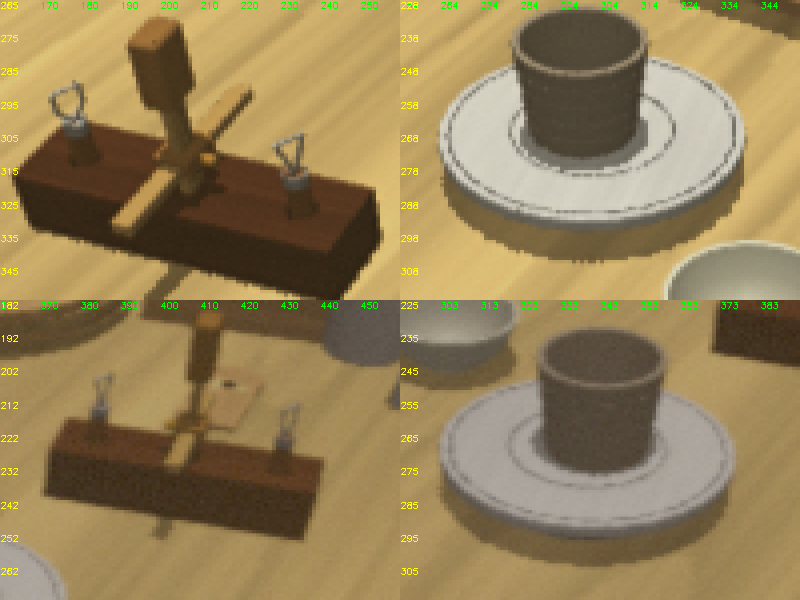

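```bash
python3 - <<'E'
from h import *
a=load("scene0");b=load("side0")
P=plane(a,[(164,318.4),(242.5,339.4),(254.2,321),(175,301.6)],.05);print("block scene",P.round(4).tolist(),P.mean(0).round(4),np.linalg.norm(P-np.roll(P,-1,0),axis=1).round(3))
Q=plane(b,[(360+48/4,182+.3*195),(360+68/4,182+.3*120),(360+323/4,182+.3*160),(360+310/4,182+.3*205)],.05);print("block side",Q.round(4).tolist(),Q.mean(0).round(4))
print("yaw",np.degrees(np.arctan2(*(P[1]-P[0])[[1,0]])),np.degrees(np.arctan2(*(P[2]-P[3])[[1,0]])))
print("cup",plane(a,(299,240.6),.125),plane(b,(343.4,241.9),.125),cross(a,(299,240.6),b,(343.4,241.9)))
print("handle top",cross(a,(199.2,274.6),b,(412,187.4)))
p,r,s=tcp();print(p,r.round(3).tolist())
w=grab("wrist","wrist0");E=w["extrinsics"];print("cam in tool",(r.T@(E[:3,3]-p)).round(4),(r.T@E[:3,:3]).round(3).tolist(),w["intrinsics"][0,0])
# wheel center by white mask
for c in(a,b):
    h=cv2.cvtColor(c["pixels"],cv2.COLOR_RGB2HSV); m=((h[...,1]<60)&(h[...,2]>120)).astype(np.uint8)
    n,l,st,ce=cv2.connectedComponentsWithStats(m)
    k=l[275,276] if c is a else l[268,315]
    ct=max(cv2.findContours((l==k).astype(np.uint8),cv2.RETR_EXTERNAL,cv2.CHAIN_APPROX_NONE)[0],key=len)
    e=cv2.fitEllipse(ct);print("wheel",st[k],e,plane(c,e[0],.04))
E
```

```text
block scene [[0.3943, -0.3387, 0.05], [0.5762, -0.3029, 0.05], [0.5682, -0.2501, 0.05], [0.3802, -0.2894, 0.05]] [ 0.4797 -0.2953  0.05  ] [0.185 0.053 0.192 0.051]
block side [[0.5373, -0.1855, 0.05], [0.5729, -0.3012, 0.05], [0.3894, -0.335, 0.05], [0.3762, -0.2641, 0.05]] [ 0.469  -0.2715  0.05  ]
yaw 11.165448902910693 11.817881841963734
cup [[ 0.559826   -0.04579311  0.125     ]] [[ 0.55570039 -0.03983378  0.125     ]] (array([ 0.55767382, -0.04310725,  0.12235229]), np.float64(0.0008133627274691116))
handle top (array([ 0.47950247, -0.29413394,  0.18044538]), np.float64(0.001811554124461373))
[ 0.25217956 -0.59858665  0.23832832] [[0.922, 0.388, -0.001], [0.388, -0.922, 0.002], [-0.0, -0.002, -1.0]]
cam in tool [ 0.0789  0.0003 -0.1339] [[-0.001, 0.952, 0.307], [1.0, 0.001, 0.0], [0.0, 0.307, -0.952]] 367.78137881532746
wheel [ 264  245   76   50 2124] ((301.74664306640625, 269.5476989746094), (47.86930465698242, 73.57112884521484), 88.20635986328125) [[ 0.5674727  -0.04941898  0.04      ]]
wheel [ 303  249   74   45 1881] ((339.0625305175781, 271.2484130859375), (42.67023468017578, 71.2629623413086), 93.42759704589844) [[ 0.55815248 -0.02892181  0.04      ]]
```

```bash
python3 -m creep '{"offset":[[32,-19,-8],[33,-19,-8],[33,-20,-8],[33,-19,-8],[33,-19,-8],[33,-20,0],[33,-19,0],[33,-20,0],[33,-19,0],[32,-19,0]],"delta_rot":[[0,0,0],[0,0,0],[0,0,0],[0,0,0],[0,0,0],[0,0,0],[0,0,0],[0,0,0],[0,0,0],[0,0,0]],"hand":[1,1,1,1,1,1,1,1,1,1]}'
python3 -m creep '{"offset":[[0,0,1],[0,0,2],[0,0,2],[0,0,2],[0,0,2],[0,0,2],[0,0,2],[0,0,2],[0,0,2],[0,0,2],[0,0,0],[0,0,0]],"delta_rot":[[0,0,-0.137],[0,0,-0.137],[0,0,-0.137],[0,0,-0.137],[0,0,-0.137],[0,0,-0.137],[0,0,-0.137],[0,0,-0.137],[0,0,-0.137],[0,0,-0.137],[0,0,0],[0,0,0]],"hand":[1,1,1,1,1,1,1,1,1,1,1,1]}'
python3 - <<'E'
from h import *
p,r,s=tcp();print(p.round(4),r.round(3).tolist(),np.round(s["joint_pos"],3))
w=grab("wrist","wrist1");cv2.imwrite("pics/w1.png",w["pixels"][:,:,::-1])
E
```

```text
time: 1.15
position: [0.4804, -0.2922, 0.2791]
orientation: [-0.0, 0.98, 0.198, -0.0]
wrist_force: [0.2, -1.3, -0.1]
gripper_width: 0.0851
gripper_force: 0.0
time: 2.35
position: [0.4795, -0.2938, 0.2601]
orientation: [-0.0, 0.635, 0.772, -0.0]
wrist_force: [-0.4, -1.5, 0.0]
gripper_width: 0.0857
gripper_force: 0.0
[ 0.4795 -0.2938  0.2601] [[-0.193, 0.981, -0.0], [0.981, 0.193, 0.0], [0.0, -0.0, -1.0]] [ 0.875  0.148 -0.413  1.63   0.06   1.376  0.649]
```

View pics/w1.png

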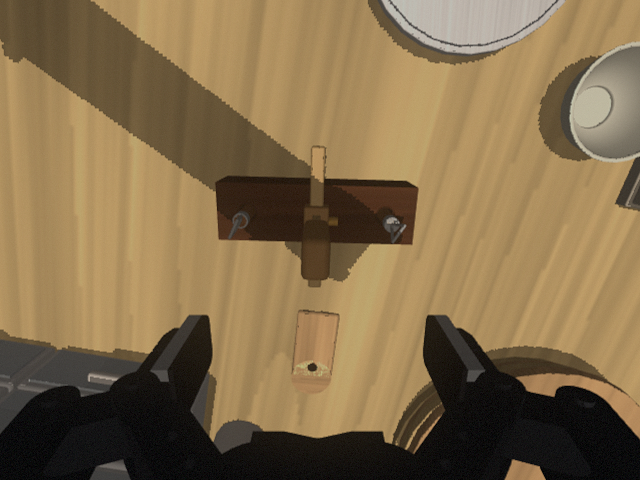

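```bash
python3 - <<'E'
from h import *
im=load("wrist1")["pixels"][140:290,215:415,::-1]
p=cv2.resize(np.clip(im.astype(float)*1.8,0,255).astype(np.uint8),None,fx=4,fy=4,interpolation=cv2.INTER_NEAREST)
for k in range(0,200,10):
    cv2.putText(p,str(215+k),(k*4,8),0,.3,(0,255,0))
    if k<150: cv2.putText(p,str(140+k),(0,k*4+4),0,.3,(0,255,255))
cv2.imwrite("pics/w1c.png",p)
E
```

```text
(no output)
```

View pics/w1c.png

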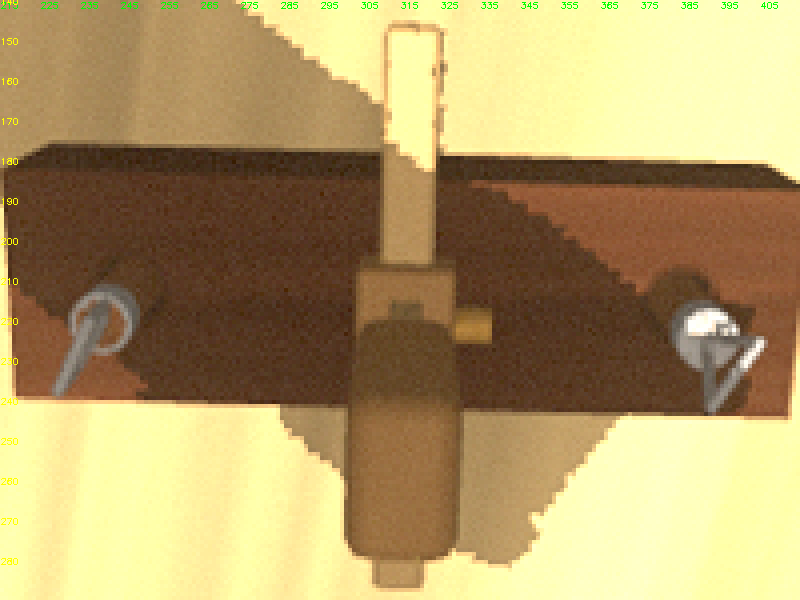

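```bash
python3 - <<'E'
from h import *
w=load("wrist1");a=load("scene0");b=load("side0")
B=plane(w,[(215.5,183.5),(415,187),(412.5,244.5),(218.8,239.5)],.05);print("block",B.mean(0).round(4),np.linalg.norm(B-np.roll(B,-1,0),axis=1).round(3),np.degrees(np.arctan2(*(B[2]-B[3])[[1,0]])))
T=plane(w,[(301.5,241),(330,241),(330,279),(301.5,279)],.182);print("top",T.mean(0).round(4),np.linalg.norm(T-np.roll(T,-1,0),axis=1).round(3))
for z in(.07,.08):
    e=plane(w,[(318.5,146.3),(314.5,286.7)],z);d=e[0]-e[1];print("bar z",z,e.mean(0).round(4),np.linalg.norm(d),"yaw x",np.degrees(np.arctan2(-d[0],d[1])))
# bar ends scene: +y end top, -y end
A=[(160+247/4,265+.3*88),(160+121/4,265+.3*222)]
print([cross(a,A[i],w,[(318.5,146.3),(314.5,286.7)][i]) for i in(0,1)])
print("top xs",cross(a,(199.2,274.6),w,(316,259.5)))
p,r,s=tcp()
C=plane(w,[(316,259.5)],.182)
print(p)
E
```

```text
block [ 0.4782 -0.2936  0.05  ] [0.186 0.056 0.19  0.054] 9.571867325737589
top [ 0.4786 -0.2924  0.182 ] [0.017 0.025 0.018 0.025]
bar z 0.07 [ 0.4792 -0.2948  0.07  ] 0.13003304176693836 yaw x 9.484650602554298
bar z 0.08 [ 0.4788 -0.2924  0.08  ] 0.1260201843818925 yaw x 9.4846506025543
[(array([ 0.46867517, -0.23034799,  0.07352116]), np.float64(0.0005648634537633426)), (array([ 0.48913236, -0.35547082,  0.07828298]), np.float64(0.00043797839035650233))]
top xs (array([ 0.47901737, -0.29285353,  0.17885933]), np.float64(0.00033266123114108147))
[ 0.47963966 -0.29378433  0.26024883]
```

```bash
python3 -m creep '{"offset":[[1,-0.6,10],[0,0,15],[0,0,15],[0,0,15],[0,0,15],[0,0,15],[0,0,15],[0,0,10],[0,0,5],[0,0,0]],"delta_rot":[[0,0,0.028],[0,0,0],[0,0,0],[0,0,0],[0,0,0],[0,0,0],[0,0,0],[0,0,0],[0,0,0],[0,0,0]],"hand":[1,1,1,1,1,1,1,1,1,1]}'
python3 - <<'E'
from h import *
p,r,s=tcp();print(p.round(4),np.degrees(np.arctan2(r[1,1],r[0,1])),r[:,2])
w=grab("wrist","wrist2");c=grab("scene","scene2")
x=cv2.resize(w["pixels"][140:480,120:520],(480,408));y=cv2.resize(c["pixels"][220:350,150:280],(320,320),interpolation=cv2.INTER_NEAREST)
o=np.zeros((408,800,3),np.uint8);o[:,:480]=x;o[:320,480:]=y;cv2.imwrite("pics/w2.png",o[:,:,::-1])
E
```

```text
time: 3.4
position: [0.4787, -0.2928, 0.1446]
orientation: [-0.001, 0.644, 0.765, -0.0]
wrist_force: [0.1, 0.5, 0.7]
gripper_width: 0.0852
gripper_force: 0.0
[ 0.4787 -0.2928  0.1446] 9.74669204628423 [-8.27265246e-04  5.96357126e-04 -9.99999480e-01]
```

View pics/w2.png

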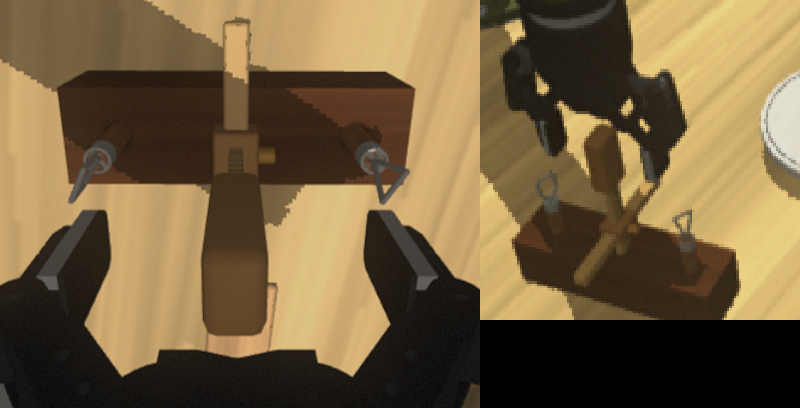

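The open fingers straddle the handle (montage x≈235 between pads at 107 and 368), clear of both trimming tools. Close the hand.

```bash
python3 -m creep '{"offset":[[0,0,0],[0,0,0],[0,0,0],[0,0,0],[0,0,0],[0,0,0],[0,0,0],[0,0,0],[0,0,0],[0,0,0],[0,0,0],[0,0,0]],"delta_rot":[[0,0,0],[0,0,0],[0,0,0],[0,0,0],[0,0,0],[0,0,0],[0,0,0],[0,0,0],[0,0,0],[0,0,0],[0,0,0],[0,0,0]],"hand":[0,0,0,0,0,0,0,0,0,0,0,0]}' 50
python3 -m creep '{"offset":[[0,0,-3],[0,0,-5],[0,0,-8],[0,0,-10],[0,0,-12],[0,0,-12],[0,0,-15],[0,0,-15],[0,0,-15],[0,0,-15],[0,0,-10],[0,0,0]],"delta_rot":[[0,0,0],[0,0,0],[0,0,0],[0,0,0],[0,0,0],[0,0,0],[0,0,0],[0,0,0],[0,0,0],[0,0,0],[0,0,0],[0,0,0]],"hand":[0,0,0,0,0,0,0,0,0,0,0,0]}'
python3 - <<'E'
from h import *
p,r,s=tcp();print(p.round(4),r.round(4).tolist())
c=grab("scene","scene3");d=grab("side","side3");w=grab("wrist","wrist3")
P=proj(c,p)[0];Q=proj(d,p)[0];print(P,Q)
o=[]
for im,u in((c,P),(d,Q)):
    x,y=int(u[0])-50,int(u[1])-20
    t=cv2.resize(im["pixels"][y:y+150,x:x+100],(400,600),interpolation=cv2.INTER_NEAREST).copy();print(x,y)
    for k in range(0,150,10): cv2.putText(t,str(y+k),(0,k*4+4),0,.3,(0,255,255))
    for k in range(0,100,20): cv2.putText(t,str(x+k),(k*4,8),0,.3,(0,255,0))
    o.append(t)
cv2.imwrite("pics/s3.png",np.hstack(o)[:,:,::-1])
E
```

```text
time: 4.7
position: [0.4789, -0.2931, 0.1455]
orientation: [0.0, 0.645, 0.765, -0.0]
wrist_force: [-1.1, 0.1, 4.3]
gripper_width: 0.0175
gripper_force: 50.5
time: 5.9
position: [0.4798, -0.2933, 0.2673]
orientation: [0.002, 0.645, 0.765, 0.0]
wrist_force: [-0.5, 0.1, -1.1]
gripper_width: 0.0174
gripper_force: 49.9
[ 0.4798 -0.2933  0.2673] [[-0.1692, 0.9856, 0.0026], [0.9856, 0.1692, -0.0018], [-0.0023, 0.0023, -1.0]]
[191.72176079 239.69619349] [415.66011011 158.05914314]
141 219
365 138
```

View pics/s3.png

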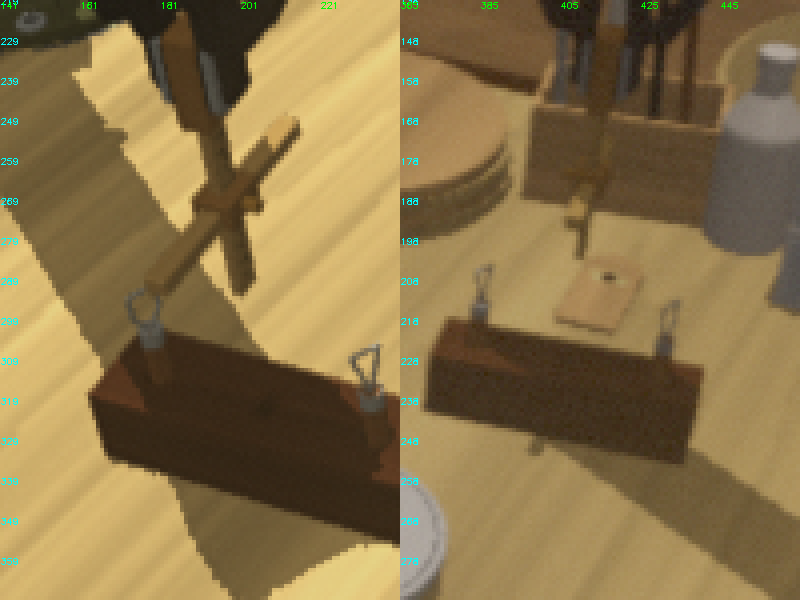

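```bash
python3 - <<'E'
from h import *
a=load("scene3");b=load("side3");w=load("wrist3")
p,r,s=tcp()
t,e=cross(a,(201.2,291.3),b,(411,202.2));print("tip",t,e,"tool",r.T@(t-p))
# handle axis directions: nominal upright projection of tip
n=p+np.array([0,0,0.011-.14]);print("nominal",n,proj(a,n),proj(b,n))
im=w["pixels"][100:300,215:415,::-1]
t=cv2.resize(np.clip(im*1.5,0,255).astype(np.uint8),(600,600),interpolation=cv2.INTER_NEAREST)
for k in range(0,200,10):
    cv2.putText(t,str(215+k),(k*3,8),0,.3,(0,255,0));cv2.putText(t,str(100+k),(0,k*3+4),0,.3,(0,255,255))
cv2.imwrite("pics/w3.png",t)
E
```

```text
tip [ 0.47678062 -0.29569878  0.13440638] 0.0016611513843623033 tool [-0.00267459 -0.00208612  0.13017853]
nominal [ 0.47852926 -0.29279005  0.13558487] [[202.31420173 290.19454157]] [[409.7917208  202.20031336]]
```

View pics/w3.png

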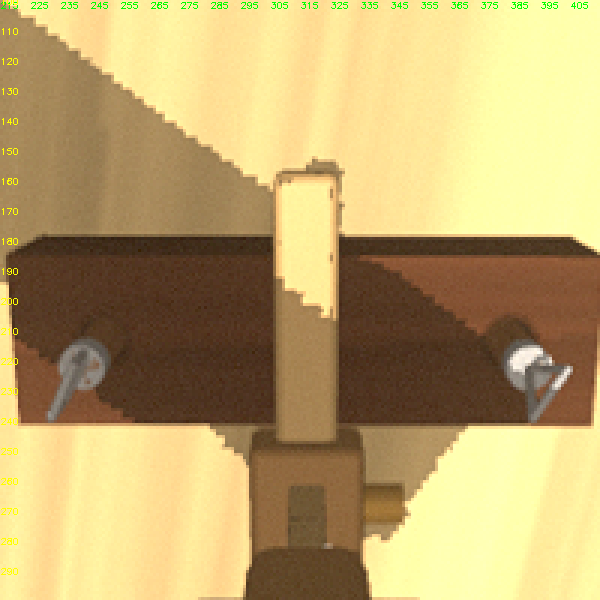

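```bash
python3 -m creep '{"offset":[[0,0,-11],[0,0,-11],[0,0,-11],[15,13,0],[20,17,0],[20,17,0],[20,17,0],[20,16,0],[15,12,0],[8,7,0],[0,0,0],[0,0,0]],"delta_rot":[[0,0,0],[0,0,0],[0,0,0],[0,0,0],[0,0,0],[0,0,0],[0,0,0],[0,0,0],[0,0,0],[0,0,0],[0,0.026,0],[0,0,0]],"hand":[0,0,0,0,0,0,0,0,0,0,0,0]}'
python3 - <<'E'
from h import *
p,r,s=tcp();print(p.round(4),r.round(4).tolist(),s["wrist_force"])
w=grab("wrist","wrist4");c=grab("scene","scene4");d=grab("side","side4")
im=w["pixels"];h=cv2.cvtColor(im,cv2.COLOR_RGB2HSV)
print(h[10:200:15,300].tolist())
o=np.zeros((600,800,3),np.uint8);o[:300,:400]=cv2.resize(im[0:240,160:480],(400,300))
o[300:,:]=0
o[300:600,0:400]=cv2.resize(im,(400,300))
Pc=proj(c,p+np.array([0,0,-.08]))[0].astype(int);Pd=proj(d,p+np.array([0,0,-.08]))[0].astype(int)
for i,(m,P) in enumerate(((c,Pc),(d,Pd))):
    x,y=P[0]-50,P[1]-37;t=cv2.resize(m["pixels"][y:y+75,x:x+100],(400,300),interpolation=cv2.INTER_NEAREST)
    for k in range(0,100,10):
        cv2.putText(t,str(x+k),(k*4,8),0,.3,(0,255,0))
        if k<75:cv2.putText(t,str(y+k),(0,k*4+4),0,.3,(0,255,255))
    o[300*i:300*i+300,400:]=t
cv2.imwrite("pics/w4.png",o[:,:,::-1])
E
```

```text
time: 7.25
position: [0.5561, -0.1622, 0.2983]
orientation: [-0.01, 0.645, 0.764, 0.008]
wrist_force: [0.1, -1.0, -2.2]
gripper_width: 0.0175
gripper_force: 49.9
[ 0.5561 -0.1622  0.2983] [[-0.1665, 0.986, -0.005], [0.9857, 0.1666, 0.0253], [0.0258, -0.0007, -0.9997]] [ 0.05175899 -0.95098827 -2.23970649]
[[39, 9, 207], [30, 12, 205], [35, 15, 203], [15, 59, 168], [14, 52, 74], [19, 54, 76], [17, 55, 167], [21, 14, 132], [34, 10, 204], [30, 10, 204], [33, 14, 203], [17, 82, 174], [18, 103, 116]]
```

View pics/w4.png

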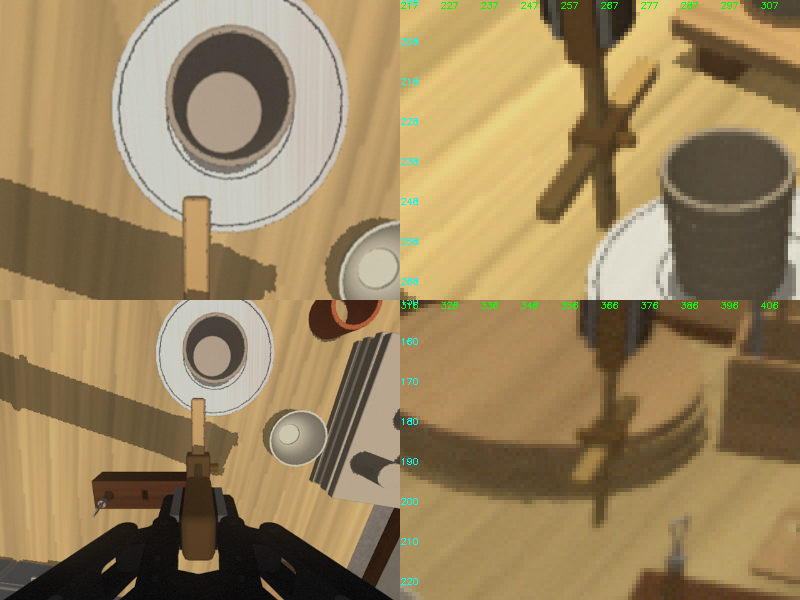

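```bash
python3 - <<'E'
from h import *
w=load("wrist4");a=load("scene4");b=load("side4");p,r,s=tcp()
Pc=proj(a,p+np.array([0,0,-.08]))[0].astype(int);Pd=proj(b,p+np.array([0,0,-.08]))[0].astype(int)
ca=lambda x,y:(Pc[0]-50+(x-400)/4,Pc[1]-37+y/4); cb=lambda x,y:(Pd[0]-50+(x-400)/4,Pd[1]-37+(y-300)/4)
print(ca(400,0),cb(400,300))
t,e=cross(a,ca(606,226),b,cb(599,525));print("tip",t,e)
n=p+r@np.array([0,0,.129]);print("tip nominal in tool",n,proj(a,n),ca(606,226),proj(b,n),cb(599,525))
n=p+np.array([0,0,-.129]);print("tip if vertical",n,proj(a,n),proj(b,n))
P,e=cross(a,ca(649,61),w,(317.6,158.6));print("bar+y",P,e)
y=np.array([-.167,.986,0])
for deg in(-3,-2,-1,0,1,2,3):
    q=P-.128*(y*np.cos(np.radians(deg))+np.array([0,0,np.sin(np.radians(deg))]));print(deg,proj(a,q).round(2),"obs",ca(549,210))
# rim
h=cv2.cvtColor(w["pixels"],cv2.COLOR_RGB2HSV)
m=((h[...,1]>35)&(h[...,2]<190)).astype(np.uint8);m[145:]=0;m[:, :280]=0;m[:,410:]=0
n_,l,st,ce=cv2.connectedComponentsWithStats(m);k=l[70,300:390];k=np.bincount(k[k>0]).argmax();print(st[k])
ct=max(cv2.findContours((l==k).astype(np.uint8),cv2.RETR_EXTERNAL,cv2.CHAIN_APPROX_NONE)[0],key=len)[:,0]
X=plane(w,ct[ct[:,1]<76],.125)[:,:2]  # far half: rim silhouette
A=np.c_[2*X,np.ones(len(X))];sol=np.linalg.lstsq(A,(X**2).sum(1),rcond=None)[0];print("circle",sol[:2],np.sqrt(sol[2]+sol[:2]@sol[:2]))
print("manual",plane(w,[(344,76),(292.8,70),(395.2,70),(344,19)],.125).round(4).tolist())
E
```

```text
(np.float64(217.0), np.float64(198.0)) (np.float64(316.0), np.float64(151.0))
tip [ 0.55349239 -0.15999052  0.16368332] 7.899115653208156e-05
tip nominal in tool [ 0.55529982 -0.15855871  0.16923173] [[269.43388803 252.39237364]] (np.float64(268.5), np.float64(254.5)) [[365.05264555 205.44961825]] (np.float64(365.75), np.float64(207.25))
tip if vertical [ 0.55592807 -0.1618006   0.16918946] [[268.83047555 253.35561098]] [[365.35521656 204.85860914]]
bar+y [ 0.54554282 -0.09853029  0.2305719 ] 0.000790211997901589
-3 [[253.12 246.3 ]] obs (np.float64(254.25), np.float64(250.5))
-2 [[253.19 247.23]] obs (np.float64(254.25), np.float64(250.5))
-1 [[253.28 248.14]] obs (np.float64(254.25), np.float64(250.5))
0 [[253.37 249.04]] obs (np.float64(254.25), np.float64(250.5))
1 [[253.48 249.93]] obs (np.float64(254.25), np.float64(250.5))
2 [[253.59 250.8 ]] obs (np.float64(254.25), np.float64(250.5))
3 [[253.71 251.65]] obs (np.float64(254.25), np.float64(250.5))
[ 292   20  105  114 9318]
circle [ 0.55694864 -0.04072618] 0.03990892577899569
manual [[0.5566, -0.039, 0.125], [0.517, -0.0414, 0.125], [0.5945, -0.0283, 0.125], [0.5493, -0.0009, 0.125]]
```

```bash
cat > chk.py <<'E'
import sys,numpy as np
from workcell import sensors
s=sensors.observe(); sys.exit(0 if s["wrist_force"][2]<float(sys.argv[1]) else 1)
E
python3 -m creep '{"offset":[[12,2,0],[16,3,0],[18,3.5,0],[18,3.5,0],[18,3.5,0],[16,3,0],[12,2,0],[7.7,1.3,0],[0,0,0],[0,0,0],[0,0,0]],"delta_rot":[[0,-0.01,0],[0,0,0],[0,0,0],[0,0,0],[0,0,0],[0,0,0],[0,0,0],[0,0,0],[0,0,0],[0,0,0],[0,0,0]],"hand":[0,0,0,0,0,0,0,0,0,0,0]}'
python3 - <<'E'
from h import *
p,r,s=tcp();print(p.round(4),r.round(4).tolist(),s["wrist_force"],s["moment"])
w=grab("wrist","wrist5");grab("scene","scene5");grab("side","side5")
h=cv2.cvtColor(w["pixels"],cv2.COLOR_RGB2HSV)
E
```

```text
time: 8.5
position: [0.5581, -0.0415, 0.3001]
orientation: [-0.006, 0.645, 0.764, 0.005]
wrist_force: [-0.3, -0.3, -0.6]
gripper_width: 0.0173
gripper_force: 49.9
[ 0.5581 -0.0415  0.3001] [[-0.1674, 0.9859, -0.0029], [0.9858, 0.1674, 0.0153], [0.0156, -0.0003, -0.9999]] [-0.26148242 -0.2554477  -0.64848288] [ 0.05926252 -0.01306848  0.05360047]
```

```bash
python3 -m creep '{"offset":[[-0.2,0,8],[-0.2,0,10],[-0.2,0,10],[-0.2,0,10],[-0.2,0,10],[-0.1,0,10],[-0.1,0,7],[-0.1,0,3],[0,0,0],[0,0,0]],"delta_rot":[[0,0,0],[0,0,0],[0,0,0],[0,0,0],[0,0,0],[0,0,0],[0,0,0],[0,0,0],[0,0,0],[0,0,0]],"hand":[0,0,0,0,0,0,0,0,0,0]}' && python3 chk.py 2 && 
python3 -m creep '{"offset":[[0,0,3],[-0.2,0,3],[0,0,3],[0,0,1],[0,0,0],[0,0,0]],"delta_rot":[[0,0,0],[0,0,0],[0,0,0],[0,0,0],[0,0,0],[0,0,0]],"hand":[0,0,0,0,0,0]}' | grep -E "pos|wrist" && python3 chk.py 2 &&
python3 -m creep '{"offset":[[0,0,2],[0,0,2],[-0.1,0,2],[0,0,0],[0,0,0]],"delta_rot":[[0,0,0],[0,0,0],[0,0,0],[0,0,0],[0,0,0]],"hand":[0,0,0,0,0]}' | grep -E "pos|wrist" && python3 chk.py 2 &&
python3 -m creep '{"offset":[[0,0,1],[0,0,1],[0,0,1],[0,0,0],[0,0,0]],"delta_rot":[[0,0,0],[0,0,0],[0,0,0],[0,0,0],[0,0,0]],"hand":[0,0,0,0,0]}' | grep -E "pos|wrist" && python3 chk.py 2 &&
python3 -m creep '{"offset":[[0,0,1],[0,0,1],[0,0,1],[0,0,0],[0,0,0]],"delta_rot":[[0,0,0],[0,0,0],[0,0,0],[0,0,0],[0,0,0]],"hand":[0,0,0,0,0]}' | grep -E "pos|wrist" && python3 chk.py 2 &&
python3 -m creep '{"offset":[[0,0,1],[0,0,1],[0,0,1],[0,0,0],[0,0,0]],"delta_rot":[[0,0,0],[0,0,0],[0,0,0],[0,0,0],[0,0,0]],"hand":[0,0,0,0,0]}' | grep -E "pos|wrist"
```

```text
time: 9.65
position: [0.5584, -0.0404, 0.2327]
orientation: [-0.006, 0.644, 0.765, 0.005]
wrist_force: [0.0, -0.6, -0.7]
gripper_width: 0.0174
gripper_force: 49.9
position: [0.5582, -0.0405, 0.2223]
wrist_force: [-0.5, 0.5, -0.9]
position: [0.5581, -0.0405, 0.2162]
wrist_force: [0.4, 0.5, -1.1]
position: [0.5581, -0.0404, 0.2132]
wrist_force: [-0.2, -0.5, -1.2]
position: [0.5581, -0.0404, 0.2102]
wrist_force: [-0.1, -0.1, -1.5]
position: [0.5581, -0.0403, 0.2072]
wrist_force: [0.0, 0.2, -1.6]
```

```bash

python3 -m creep '{"offset":[[0,0,1],[0,0,1],[0,0,0],[0,0,0]],"delta_rot":[[0,0,0],[0,0,0],[0,0,0],[0,0,0]],"hand":[0,0,0,0]}' | grep -E "pos|wrist" && python3 chk.py 0.7 &&
python3 -m creep '{"offset":[[0,0,1],[0,0,1],[0,0,0],[0,0,0]],"delta_rot":[[0,0,0],[0,0,0],[0,0,0],[0,0,0]],"hand":[0,0,0,0]}' | grep -E "pos|wrist" && python3 chk.py 0.7 &&
python3 -m creep '{"offset":[[0,0,1],[0,0,1],[0,0,0],[0,0,0]],"delta_rot":[[0,0,0],[0,0,0],[0,0,0],[0,0,0]],"hand":[0,0,0,0]}' | grep -E "pos|wrist" && python3 chk.py 0.7 &&
python3 -m creep '{"offset":[[0,0,1],[0,0,1],[0,0,0],[0,0,0]],"delta_rot":[[0,0,0],[0,0,0],[0,0,0],[0,0,0]],"hand":[0,0,0,0]}' | grep -E "pos|wrist" && python3 chk.py 0.7 &&
python3 -m creep '{"offset":[[0,0,1],[0,0,1],[0,0,0],[0,0,0]],"delta_rot":[[0,0,0],[0,0,0],[0,0,0],[0,0,0]],"hand":[0,0,0,0]}' | grep -E "pos|wrist"
```

```text
position: [0.558, -0.0403, 0.2052]
wrist_force: [0.5, -0.4, -1.7]
position: [0.5581, -0.0403, 0.2034]
wrist_force: [-0.8, -0.3, -1.1]
position: [0.5582, -0.0402, 0.2015]
wrist_force: [-0.7, -0.6, 2.5]
```

```bash

python3 -m creep '{"offset":[[0,0,1],[0,0,1],[0,0,1],[0,0,0],[0,0,0]],"delta_rot":[[0,0,0],[0,0,0],[0,0,0],[0,0,0],[0,0,0]],"hand":[0,0,0,0,0]}' | grep -E "pos|wrist" && python3 chk.py 5 &&
python3 -m creep '{"offset":[[0,0,1],[0,0,1],[0,0,1],[0,0,0],[0,0,0]],"delta_rot":[[0,0,0],[0,0,0],[0,0,0],[0,0,0],[0,0,0]],"hand":[0,0,0,0,0]}' | grep -E "pos|wrist" && python3 chk.py 5 &&
python3 -m creep '{"offset":[[0,0,1],[0,0,1],[0,0,1],[0,0,0],[0,0,0]],"delta_rot":[[0,0,0],[0,0,0],[0,0,0],[0,0,0],[0,0,0]],"hand":[0,0,0,0,0]}' | grep -E "pos|wrist"; python3 -c "
from h import *
p,r,s=tcp();print(p.round(5),r[:,2].round(4),np.round(s['wrist_force'],1),np.round(s['moment'],2))"
```

```text
position: [0.5581, -0.0402, 0.1981]
wrist_force: [-1.0, 0.9, 1.7]
position: [0.5581, -0.0401, 0.1952]
wrist_force: [1.0, 0.8, 2.1]
position: [0.5581, -0.0401, 0.1922]
wrist_force: [-0.2, -0.6, 1.9]
[ 0.55808 -0.04008  0.19216] [-0.0028  0.0158 -0.9999] [-0.2 -0.6  1.9] [-0.05 -0.1   0.  ]
```

```bash

python3 -m creep '{"offset":[[0,0,0.5],[0,0,0.5],[0,0,0],[0,0,0]],"delta_rot":[[0,0,0],[0,0,0],[0,0,0],[0,0,0]],"hand":[0,0,0,0]}' | grep -E "pos|wrist" && python3 chk.py 3.4 &&
python3 -m creep '{"offset":[[0,0,0.5],[0,0,0.5],[0,0,0],[0,0,0]],"delta_rot":[[0,0,0],[0,0,0],[0,0,0],[0,0,0]],"hand":[0,0,0,0]}' | grep -E "pos|wrist" && python3 chk.py 3.4 &&
python3 -m creep '{"offset":[[0,0,0.5],[0,0,0.5],[0,0,0],[0,0,0]],"delta_rot":[[0,0,0],[0,0,0],[0,0,0],[0,0,0]],"hand":[0,0,0,0]}' | grep -E "pos|wrist" && python3 chk.py 3.4 &&
python3 -m creep '{"offset":[[0,0,0.5],[0,0,0.5],[0,0,0],[0,0,0]],"delta_rot":[[0,0,0],[0,0,0],[0,0,0],[0,0,0]],"hand":[0,0,0,0]}' | grep -E "pos|wrist" && python3 chk.py 3.4 &&
python3 -m creep '{"offset":[[0,0,0.5],[0,0,0.5],[0,0,0],[0,0,0]],"delta_rot":[[0,0,0],[0,0,0],[0,0,0],[0,0,0]],"hand":[0,0,0,0]}' | grep -E "pos|wrist" && python3 chk.py 3.4 &&
python3 -m creep '{"offset":[[0,0,0.5],[0,0,0.5],[0,0,0],[0,0,0]],"delta_rot":[[0,0,0],[0,0,0],[0,0,0],[0,0,0]],"hand":[0,0,0,0]}' | grep -E "pos|wrist" && python3 chk.py 3.4 &&
python3 -m creep '{"offset":[[0,0,0.5],[0,0,0.5],[0,0,0],[0,0,0]],"delta_rot":[[0,0,0],[0,0,0],[0,0,0],[0,0,0]],"hand":[0,0,0,0]}' | grep -E "pos|wrist" && python3 chk.py 3.4 &&
python3 -m creep '{"offset":[[0,0,0.5],[0,0,0.5],[0,0,0],[0,0,0]],"delta_rot":[[0,0,0],[0,0,0],[0,0,0],[0,0,0]],"hand":[0,0,0,0]}' | grep -E "pos|wrist"
```

```text
position: [0.5581, -0.0401, 0.1913]
wrist_force: [-1.1, 0.5, 2.4]
position: [0.5581, -0.0401, 0.1902]
wrist_force: [-0.0, 1.0, 3.3]
position: [0.5581, -0.04, 0.1892]
wrist_force: [-0.5, 0.6, 2.3]
position: [0.558, -0.04, 0.1882]
wrist_force: [0.0, 1.4, 2.3]
position: [0.558, -0.04, 0.1872]
wrist_force: [-0.3, 0.4, 2.7]
position: [0.558, -0.04, 0.1862]
wrist_force: [-0.2, -0.3, 3.8]
```

```bash

python3 -m creep '{"offset":[[0,0,0],[0,0,0]],"delta_rot":[[0,0,0],[0,0,0]],"hand":[0,0]}' | grep -E "time|pos|wrist" && python3 chk.py 4.2 &&
python3 -m creep '{"offset":[[0,0,0.5],[0,0,0.5],[0,0,0],[0,0,0]],"delta_rot":[[0,0,0],[0,0,0],[0,0,0],[0,0,0]],"hand":[0,0,0,0]}' | grep -E "pos|wrist" && python3 chk.py 4.2 &&
python3 -m creep '{"offset":[[0,0,0.5],[0,0,0.5],[0,0,0],[0,0,0]],"delta_rot":[[0,0,0],[0,0,0],[0,0,0],[0,0,0]],"hand":[0,0,0,0]}' | grep -E "pos|wrist" && python3 chk.py 4.2 &&
python3 -m creep '{"offset":[[0,0,0.5],[0,0,0.5],[0,0,0],[0,0,0]],"delta_rot":[[0,0,0],[0,0,0],[0,0,0],[0,0,0]],"hand":[0,0,0,0]}' | grep -E "pos|wrist" && python3 chk.py 4.2 &&
python3 -m creep '{"offset":[[0,0,0.5],[0,0,0.5],[0,0,0],[0,0,0]],"delta_rot":[[0,0,0],[0,0,0],[0,0,0],[0,0,0]],"hand":[0,0,0,0]}' | grep -E "pos|wrist"
```

```text
time: 17.55
position: [0.558, -0.04, 0.1862]
wrist_force: [0.4, 0.1, 1.9]
position: [0.5581, -0.04, 0.1853]
wrist_force: [-0.2, 1.0, 2.3]
position: [0.558, -0.04, 0.1842]
wrist_force: [-0.4, 0.5, 2.5]
position: [0.558, -0.04, 0.1832]
wrist_force: [-0.3, -0.4, 2.2]
position: [0.558, -0.0399, 0.1822]
wrist_force: [0.1, 0.1, 2.0]
```

```bash

python3 -m creep '{"offset":[[0,0,0.5],[0,0,0.5],[0,0,0],[0,0,0]],"delta_rot":[[0,0,0],[0,0,0],[0,0,0],[0,0,0]],"hand":[0,0,0,0]}' | grep -E "pos|wrist" && python3 chk.py 4 &&
python3 -m creep '{"offset":[[0,0,0.5],[0,0,0.5],[0,0,0],[0,0,0]],"delta_rot":[[0,0,0],[0,0,0],[0,0,0],[0,0,0]],"hand":[0,0,0,0]}' | grep -E "pos|wrist" && python3 chk.py 4 &&
python3 -m creep '{"offset":[[0,0,0.5],[0,0,0.5],[0,0,0],[0,0,0]],"delta_rot":[[0,0,0],[0,0,0],[0,0,0],[0,0,0]],"hand":[0,0,0,0]}' | grep -E "pos|wrist" && python3 chk.py 4 &&
python3 -m creep '{"offset":[[0,0,0.5],[0,0,0.5],[0,0,0],[0,0,0]],"delta_rot":[[0,0,0],[0,0,0],[0,0,0],[0,0,0]],"hand":[0,0,0,0]}' | grep -E "pos|wrist" && python3 chk.py 4 &&
python3 -m creep '{"offset":[[0,0,0.5],[0,0,0.5],[0,0,0],[0,0,0]],"delta_rot":[[0,0,0],[0,0,0],[0,0,0],[0,0,0]],"hand":[0,0,0,0]}' | grep -E "pos|wrist" && python3 chk.py 4 &&
python3 -m creep '{"offset":[[0,0,0.5],[0,0,0.5],[0,0,0],[0,0,0]],"delta_rot":[[0,0,0],[0,0,0],[0,0,0],[0,0,0]],"hand":[0,0,0,0]}' | grep -E "pos|wrist" && python3 chk.py 4 &&
python3 -m creep '{"offset":[[0,0,0.5],[0,0,0.5],[0,0,0],[0,0,0]],"delta_rot":[[0,0,0],[0,0,0],[0,0,0],[0,0,0]],"hand":[0,0,0,0]}' | grep -E "pos|wrist" && python3 chk.py 4 &&
python3 -m creep '{"offset":[[0,0,0.5],[0,0,0.5],[0,0,0],[0,0,0]],"delta_rot":[[0,0,0],[0,0,0],[0,0,0],[0,0,0]],"hand":[0,0,0,0]}' | grep -E "pos|wrist"
```

```text
position: [0.558, -0.0399, 0.1812]
wrist_force: [0.4, 0.8, 2.5]
position: [0.5581, -0.0399, 0.1806]
wrist_force: [-1.4, 0.2, 5.4]
```

```bash

python3 -m creep '{"offset":[[0,0,0],[0,0,0]],"delta_rot":[[0,0,0],[0,0,0]],"hand":[0,0]}' | grep -E "time|pos|wrist" && python3 chk.py 7 &&
python3 -m creep '{"offset":[[0,0,0.4],[0,0,0],[0,0,0]],"delta_rot":[[0,0,0],[0,0,0],[0,0,0]],"hand":[0,0,0]}' | grep -E "pos|wrist"
```

```text
time: 20.15
position: [0.5581, -0.0399, 0.1806]
wrist_force: [-0.6, 0.3, 5.0]
position: [0.5581, -0.0399, 0.1806]
wrist_force: [-1.1, 0.5, 7.7]
```

```bash

python3 -m creep '{"offset":[[0,0,0],[0,0,-1],[0,0,-2],[0.1,0,-4],[0.1,0,-6],[0.1,0,-8],[0.2,0,-10],[0.2,0,-10],[0.2,0,-10],[0.2,0,-10],[0.2,0,-10],[0.2,0,-10]],"delta_rot":[[0,0,0],[0,0,0],[0,0,0],[0,0,0],[0,0,0],[0,0,0],[0,0,0],[0,0,0],[0,0,0],[0,0,0],[0,0,0],[0,0,0]],"hand":[0,0,0,0,0,0,0,0,0,0,0,0]}' | grep -E "time|pos|wrist"
python3 -m creep '{"offset":[[0.2,0,-10],[0.2,0,-10],[0.2,0,-10],[0.2,0,-8],[0,0,-3],[0,0,0],[0,0,0],[0,0,0]],"delta_rot":[[0,0,0],[0,0,0],[0,0,0],[0,0,0],[0,0,0],[0,0,0],[0,0,0],[0,0,0]],"hand":[0,0,0,0,0,0,0,0]}' 
python3 - <<'E'
from h import *
p,r,s=tcp();print(p.round(4),r.round(4).tolist(),s["wrist_force"])
grab("scene","scene6");grab("side","side6")
T=np.array([.4789,-.2931,.1455]);d=r.T@(np.array([.4789,-.2931,p[2]])-p);print("to slot, tool mm",d*1000)
# did the gauge slip in the hand? compare images before / after at the same pose
for n in("scene","side"):
    a=load(n+"5")["pixels"].astype(int);b=load(n+"6")["pixels"].astype(int)
    m=(abs(a-b).max(2)>40).astype(np.uint8);k,l,st,ce=cv2.connectedComponentsWithStats(m)
    print(n,[(x.tolist()) for x in st[1:] if x[4]>6])
    c=load(n+"6");print(proj(c,p+[0,0,-.129]),proj(c,p+[0,0,-.055]))
E
```

```text
time: 21.65
position: [0.558, -0.0397, 0.2619]
wrist_force: [-0.5, -0.2, -0.6]
time: 22.45
position: [0.5577, -0.0396, 0.3013]
orientation: [-0.007, 0.645, 0.765, 0.005]
wrist_force: [0.3, -0.0, -1.8]
gripper_width: 0.0176
gripper_force: 50.0
[ 0.5577 -0.0396  0.3013] [[-0.1691, 0.9856, -0.0038], [0.9855, 0.1691, 0.0158], [0.0162, -0.001, -0.9999]] [ 0.34713364 -0.00295818 -1.83605412]
to slot, tool mm [-236.50336987 -120.53487097   -3.71492745]
scene [[254, 14, 12, 5, 13], [313, 23, 1, 15, 15], [276, 118, 2, 6, 7], [314, 125, 15, 16, 38], [265, 128, 10, 7, 20], [264, 136, 22, 29, 53], [278, 136, 6, 12, 31], [293, 148, 6, 11, 19], [309, 163, 4, 3, 7], [286, 172, 6, 9, 13], [300, 177, 10, 19, 121], [292, 183, 4, 3, 7], [288, 188, 8, 17, 60], [301, 198, 6, 10, 35], [285, 207, 5, 5, 19], [285, 214, 8, 8, 43]]
[[299.09809068 222.68434216]] [[298.29891967 195.43489058]]
side [[351, 184, 4, 2, 7], [338, 199, 7, 8, 29], [347, 200, 4, 10, 30], [335, 208, 6, 3, 16], [335, 214, 8, 6, 20]]
[[343.5239186  225.49510572]] [[345.00269869 198.57640454]]
```

```bash

python3 -m creep '{"offset":[[0,0,0],[-15,-8,0],[-25,-12.5,0],[-30,-15.5,0],[-32,-16.5,0],[-32,-16,0],[-32,-16,0],[-30,-15.5,0],[-25,-12.5,0],[-15.5,-8,0],[0,0,0],[0,0,0]],"delta_rot":[[0,-0.016,0],[0,0,0],[0,0,0],[0,0,0],[0,0,0],[0,0,0],[0,0,0],[0,0,0],[0,0,0],[0,0,0],[0,0,0],[0,0,0]],"hand":[0,0,0,0,0,0,0,0,0,0,0,0]}' >/dev/null
python3 -m creep '{"offset":[[0,0,0],[0,0,0],[0,0,0]],"delta_rot":[[0,0,0],[0,0,0],[0,0,0]],"hand":[0,0,0]}'
python3 - <<'E'
from h import *
p,r,s=tcp();print(p.round(4),r.round(4).tolist())
print("tool mm",r.T@(np.array([.4789,-.2931,.1455])-p)*1000)
E
```

```text
time: 24.05
position: [0.4798, -0.2918, 0.3021]
orientation: [0.0, 0.644, 0.765, 0.0]
wrist_force: [0.1, 1.3, -1.2]
gripper_width: 0.0175
gripper_force: 49.9
[ 0.4798 -0.2918  0.3021] [[-0.1712, 0.9852, 0.0002], [0.9852, 0.1712, -0.0001], [-0.0001, 0.0002, -1.0]]
tool mm [ -1.10139865  -1.13420623 156.58020355]
```

```bash

python3 -m creep '{"offset":[[-1.1,-1.1,5],[0,0,12],[0,0,15],[0,0,15],[0,0,15],[0,0,15],[0,0,15],[0,0,12],[0,0,7],[0,0,3],[0,0,0],[0,0,0]],"delta_rot":[[0,0,0],[0,0,0],[0,0,0],[0,0,0],[0,0,0],[0,0,0],[0,0,0],[0,0,0],[0,0,0],[0,0,0],[0,0,0],[0,0,0]],"hand":[0,0,0,0,0,0,0,0,0,0,0,0]}' 
python3 - <<'E'
from h import *
p,r,s=tcp();print(p.round(4),r[:,2].round(4))
print("tool mm",r.T@(np.array([.4789,-.2931,.1455])-p)*1000)
c=grab("scene","scene7");w=grab("side","side7")
o=[]
for im,z in((c,.06),(w,.06)):
    u=proj(im,[.479,-.293,z])[0].astype(int);x,y=u[0]-30,u[1]-45
    t=cv2.resize(im["pixels"][y:y+90,x:x+60],(400,600),interpolation=cv2.INTER_NEAREST);o.append(np.clip(t*1.4,0,255).astype(np.uint8))
cv2.imwrite("pics/s7.png",np.hstack(o)[:,:,::-1])
E
```

```text
time: 25.25
position: [0.4788, -0.2945, 0.1886]
orientation: [0.001, 0.644, 0.765, 0.0]
wrist_force: [0.8, -0.0, 0.1]
gripper_width: 0.0174
gripper_force: 49.9
[ 0.4788 -0.2945  0.1886] [ 1.1e-03 -7.0e-04 -1.0e+00]
tool mm [ 1.39618157  0.31101945 43.10731389]
```

View pics/s7.png

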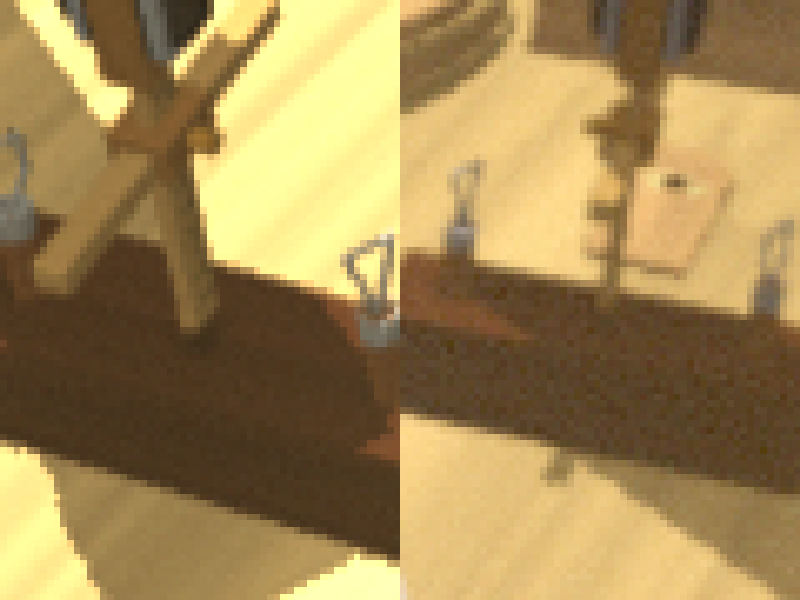

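The tip hangs just above the dark slot (left half, about (195,335)); the bar is clear of both tools. Fine correction, then check.

```bash

python3 -m creep '{"offset":[[1.4,0.3,0],[0,0,0],[0,0,0],[0,0,0],[0,0,0]],"delta_rot":[[0,0,0],[0,0,0],[0,0,0],[0,0,0],[0,0,0]],"hand":[0,0,0,0,0]}' 
python3 -c "
from h import *
p,r,s=tcp();print('tool mm',r.T@(np.array([.4789,-.2931,.1455])-p)*1000,r[:,2],r[:,1])"
```

```text
time: 25.85
position: [0.4784, -0.2929, 0.1879]
orientation: [0.0, 0.645, 0.765, -0.0]
wrist_force: [0.2, 0.8, -0.3]
gripper_width: 0.017
gripper_force: 49.9
tool mm [-0.26879188  0.47366086 42.43770029] [-1.49857050e-06 -1.16068868e-04 -9.99999993e-01] [ 9.85588634e-01  1.69159818e-01 -2.11111628e-05]
```

```bash

python3 -m creep '{"offset":[[-0.2,0.4,2],[0,0,2],[0,0,2],[0,0,2],[0,0,2],[0,0,2],[0,0,0],[0,0,0]],"delta_rot":[[0,0,0],[0,0,0],[0,0,0],[0,0,0],[0,0,0],[0,0,0],[0,0,0],[0,0,0]],"hand":[0,0,0,0,0,0,0,0]}' | grep -E "pos|wrist" && python3 chk.py 2.5 &&
python3 -m creep '{"offset":[[0,0,2],[0,0,3],[0,0,3],[0,0,3],[0,0,3],[0,0,0],[0,0,0]],"delta_rot":[[0,0,0],[0,0,0],[0,0,0],[0,0,0],[0,0,0],[0,0,0],[0,0,0]],"hand":[0,0,0,0,0,0,0]}' | grep -E "pos|wrist" && python3 chk.py 2.5 &&
python3 -m creep '{"offset":[[0,0,2],[0,0,3],[0,0,3],[0,0,2],[0,0,2],[0,0,0],[0,0,0]],"delta_rot":[[0,0,0],[0,0,0],[0,0,0],[0,0,0],[0,0,0],[0,0,0],[0,0,0]],"hand":[0,0,0,0,0,0,0]}' | grep -E "time|pos|wrist"
```

```text
position: [0.4788, -0.293, 0.1759]
wrist_force: [0.1, 0.3, -0.3]
position: [0.4788, -0.293, 0.1618]
wrist_force: [0.5, -0.0, -0.4]
time: 28.05
position: [0.4788, -0.293, 0.1499]
wrist_force: [0.4, -0.0, -1.1]
```

In the slot with no contact force; 4.5 mm remain to the bottom.

```bash

python3 -m creep '{"offset":[[0,0,1],[0,0,1],[0,0,1],[0,0,0],[0,0,0]],"delta_rot":[[0,0,0],[0,0,0],[0,0,0],[0,0,0],[0,0,0]],"hand":[0,0,0,0,0]}' | grep -E "pos|wrist" && python3 chk.py 2 &&
python3 -m creep '{"offset":[[0,0,0.5],[0,0,0.5],[0,0,0],[0,0,0]],"delta_rot":[[0,0,0],[0,0,0],[0,0,0],[0,0,0]],"hand":[0,0,0,0]}' | grep -E "pos|wrist" && python3 chk.py 2 &&
python3 -m creep '{"offset":[[0,0,0.5],[0,0,0],[0,0,0]],"delta_rot":[[0,0,0],[0,0,0],[0,0,0]],"hand":[0,0,0]}' | grep -E "pos|wrist" && python3 chk.py 2 &&
python3 -m creep '{"offset":[[0,0,0.5],[0,0,0],[0,0,0]],"delta_rot":[[0,0,0],[0,0,0],[0,0,0]],"hand":[0,0,0]}' | grep -E "time|pos|wrist"
```

```text
position: [0.4788, -0.293, 0.1469]
wrist_force: [-0.2, 0.7, -0.9]
position: [0.4788, -0.293, 0.1459]
wrist_force: [-0.1, -0.1, -1.2]
position: [0.4789, -0.2931, 0.1456]
wrist_force: [-0.1, 0.3, -0.1]
time: 29.55
position: [0.479, -0.2931, 0.1455]
wrist_force: [-1.3, 0.0, 4.4]
```

```bash

python3 -m creep '{"offset":[[0,0,-0.5],[0,0,0],[0,0,0],[0,0,0],[0,0,0],[0,0,0],[0,0,0],[0,0,0],[0,0,0],[0,0,0],[0,0,0],[0,0,0]],"delta_rot":[[0,0,0],[0,0,0],[0,0,0],[0,0,0],[0,0,0],[0,0,0],[0,0,0],[0,0,0],[0,0,0],[0,0,0],[0,0,0],[0,0,0]],"hand":[0,0.3,0.4,0.5,0.6,0.7,0.8,0.9,1,1,1,1]}' 20 | grep -E "pos|wid|force"
python3 -m creep '{"offset":[[0,0,-4],[0,0,-10],[0,0,-15],[0,0,-15],[0,0,-15],[0,0,-15],[0,0,-15],[0,0,-15],[0,0,-15],[0,0,-8],[0,0,0],[0,0,0]],"delta_rot":[[0,0,0],[0,0,0],[0,0,0],[0,0,0],[0,0,0],[0,0,0],[0,0,0],[0,0,0],[0,0,0],[0,0,0],[0,0,0],[0,0,0]],"hand":[1,1,1,1,1,1,1,1,1,1,1,1]}'
python3 - <<'E'
from h import *
c=grab("scene","scene8");d=grab("side","side8");w=grab("wrist","wrist8")
# cups and bystanders: compare with the first pictures
for n,x in(("scene",c),("side",d)):
    a=load(n+"0")["pixels"].astype(int);m=cv2.morphologyEx((abs(a-x["pixels"].astype(int)).max(2)>45).astype(np.uint8),cv2.MORPH_OPEN,np.ones((2,2)))
    k,l,st,ce=cv2.connectedComponentsWithStats(m);print(n,[s.tolist() for s in st[1:] if s[4]>8])
    print("bar/handle/cup px",proj(x,[[.479,-.293,.101],[.479,-.293,.182],[.557,-.0415,.125]]).round(0).tolist())
E
```

```text
position: [0.4788, -0.293, 0.1454]
wrist_force: [0.4, -0.1, -0.0]
gripper_width: 0.0852
gripper_force: 0.0
time: 31.95
position: [0.4787, -0.2929, 0.272]
orientation: [-0.0, 0.645, 0.765, -0.0]
wrist_force: [0.5, -0.2, -0.0]
gripper_width: 0.0853
gripper_force: 0.0
scene [[0, 0, 8, 10, 69], [20, 0, 52, 51, 1179], [83, 0, 38, 54, 870], [117, 0, 9, 8, 43], [163, 0, 3, 4, 10], [127, 3, 40, 17, 472], [167, 11, 3, 4, 9], [123, 15, 10, 9, 40], [115, 39, 76, 65, 2704], [60, 59, 12, 11, 41], [72, 76, 29, 48, 484], [184, 104, 8, 12, 45], [133, 115, 5, 10, 21], [96, 125, 4, 6, 16], [163, 130, 64, 115, 3354], [164, 214, 8, 9, 48], [137, 224, 66, 88, 2638], [54, 228, 83, 126, 3376], [203, 272, 18, 34, 193], [209, 293, 15, 18, 72], [0, 294, 15, 30, 237], [211, 312, 4, 3, 11], [189, 316, 15, 19, 118], [185, 340, 47, 32, 649]]
bar/handle/cup px [[205.0, 302.0], [199.0, 273.0], [299.0, 239.0]]
side [[392, 0, 152, 153, 7414], [502, 30, 91, 138, 3758], [610, 30, 30, 121, 871], [611, 152, 5, 7, 31], [540, 165, 3, 4, 11], [609, 165, 9, 20, 59], [408, 191, 5, 18, 56], [411, 192, 9, 26, 89], [403, 220, 5, 3, 12], [589, 221, 9, 29, 82], [402, 226, 6, 7, 33], [496, 227, 57, 96, 2448], [571, 249, 17, 7, 79], [405, 250, 127, 92, 2599], [554, 260, 14, 40, 129], [628, 335, 12, 9, 82]]
bar/handle/cup px [[408.0, 213.0], [412.0, 187.0], [343.0, 241.0]]
```

```bash
python3 -c "
from workcell import robot
print(robot.close_job())"
```

```text
the job is handed in; nothing more can be done
None
```

I measured the tumbler on the banding wheel at about 74 mm deep (crossbar at about 34 mm), drew the gauge straight out, stood it back in its slot with nothing touching the crossbar since, and handed the job in at about 32 s; the peak reading on the clay was about 8 N, and before-and-after pictures show no tumbler moved.

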